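# Set out the next bore-measuring job

### The arm

A 7-joint arm with a two-finger parallel gripper is mounted at the origin on a cart in front of the work surface, level with it; the furniture and walls round the work are solid. World frame = base frame: x ahead of the robot, y to its left, z up, the work surface at z = 0. Lengths are in m, angles in rad, forces in N, time in s.
With the tool pointing down it reaches from about 0.4 to 0.85 m from the base axis. Payload 6.9 kg.
Tool frame: the origin (TCP) lies midway between the tips of the shut fingers; the grasp point (between the pads) lies behind it (ctrl.pinch_z is the z of the grasp point in the tool frame, in m); z points along the fingers, y is the line along which they close (so a half turn about z gives the same grasp; the last joint's range is limited). The gripper opens to 85 mm and grips with 20 to 120 N. Pads are 22 mm wide; open, the fingers measure 114 mm over their backs; the gripper's body (76 mm by 85 mm) begins 54 mm behind the grasp point. The pads swing forward as they close: fully open they stand 13 mm farther back than shut.
Start: joints at [1.296, 0.507, -0.238, 1.5, 0.126, 1.149, -0.155], TCP at [0.232, -0.58, 0.194] pointing down, gripper open.
Joint ranges: [-3.08, 3.08], [-0.24, 2.05], [-1.43, 1.35], [0, 2.5], [-1.52, 4.66], [0.17, 1.96], [-2.89, 2.89]. Speed limits (rad/s): [2.39, 2.39, 3.14, 3.14, 3.14, 3.14, 3.14].

### API

Orientations are given as a unit quaternion [w, x, y, z].
In Python, from station import ctrl, get_state, vision, ticket, models gives the robot as it stands. Calls block until the motion is done:
- ctrl.movep(position, orientation): joint-space move of the TCP to a pose.
- ctrl.movel(position, frame=None, max_speed=0.15): straight line of the TCP; frame=None keeps the orientation; max_speed is the mean speed in m/s.
- ctrl.set_joints(angles): joint-space move.
- ctrl.ungrasp() and ctrl.close_gripper(force=None): open the fingers fully, or close them until they stop; force is the grip in N (None keeps the last).
- ctrl.pause(seconds).
- ctrl.ik(position, orientation): joint angles nearest the present ones, or None.
- get_state(): the state.
- vision.grab_frame(name): name is "side" or "top"; returns (picture, depth): 384x512x3 uint8, blue, green, red; 384x512 float32, m along the optical axis (not along the pixel's ray), 0 where there is no reading.
- vision.camera_info(name): a dict with "mtx" (3x3 intrinsics, pixels), "dist_coeffs" ([k1, k2, p1, p2, k3] as OpenCV has them; the pictures are not rectified), "R" (3x3) and "t" (3): a world point X has camera coordinates R X + t. Camera axes: x right, y down, z forward; pixel columns grow to the right and rows downward; lengths in m; the calibration is good to about 2 mm. A picture is of the moment at which its call begins. camera_info takes no time and is no camera call.
A pose or a line that the arm cannot do raises ctrl.Unreachable and nothing moves.
- ticket.close_job(): hands the job in; it is judged then, once.
Trained networks look in the newest picture that a camera, given by its name, has taken for a name from the list of things; names that differ only in an ending like _2 or _b are one class to them, and where a whole thing is asked for, a point or a joint stands for the part that bears it (a point fixed in the world has none). Each returns a list of dicts, best first, with "p" (0 to 1); they miss things now and then, are a little off and sometimes report something else, mostly with a low value. They report only what shows in the picture. A call takes as long as a camera call. They do not tell look-alikes from the thing itself.
- models.recognise(camera, target): "point" ([column, row] in pixels, amid what is visible of it).
- models.masks_of(camera, target): "mask" (384x512 bool, what is visible of it) and "point" ([column, row] in pixels, amid what is visible of it).
The state is a dict: "time": time; "qpos": joint angles; "qd": joint speeds; "tau": joint torques, N m; "tcp_pos": TCP position; "eef_rot": TCP orientation; "contact_force": force on the tool from outside, world axes, zero at the start; "wrist_torque": the same for the moment, N m; "width": finger opening in m; "gripper_force": force on a finger pad.
Only numpy, scipy, OpenCV 4.12 (cv2) and the standard library are available. Lean on these libraries where they do the work, as an engineer would, in place of code of your own. Each camera call takes 0.05 s, during which the arm holds its last target. There are 200 camera calls.

### The job

In the metal lane, bring the flange that has waited longest forward to the middle of the front bay by the red stop, and only then load the bronze bush behind it, in the middle of the rear bay. On the blue board, set the drilled steel block in the middle square, squared up with it, the ring gauge centred on top of the block, and the cylinder square upright in the circle to the left of the block as you see it from the robot. Leave the loupe, white jar and blue case where they are.

Things in the scene. Friction and masses are not known exactly. Their poses are not given: they have to be found in the camera images.
- lane: Fixed shallow metal tray, dark floor, bright rails, inside 152 (x) by 74 mm (y), left or right of the robot. Origin: centre of underside; x runs along it, away from the robot (within 0.25 rad). Floor at z = 4 mm, rails to 10 mm, red stop at the front (-x) end to 15 mm. White line at x = 0 between front and rear bay; their middles at x = -38 and +38 mm, y = 0.
- board: Fixed flat blue board, 84 (x) by 184 (y) by 6 mm thick, on the side where the lane is not. Origin: centre of underside; x points away from the robot, y to its left (within 0.25 rad); top at z = 6 mm. White 56 mm square outline at x = y = 0; white circles, 46 mm across, at x = 0, y = +65 mm (left) and -65 mm (right).
- flange: Loose turned steel flange, six holes: disc 64 mm across and 9 mm thick with a hub 32 mm across on it, 26 mm high in all. Origin: centre of its underside, z up its axis. Starts in the lane's rear bay, disc down. Grip the hub from above.
- bush: Loose bronze-coloured bush (short tube), 28 mm across, 27 mm high, standing on end. Origin: centre of its underside, z up its axis.
- drilled_block: Loose square steel block drilled with many holes in its top, 50 x 50 x 25 mm, lying flat. Origin: centre of its underside; x and y along its sides, z up.
- ring: Loose steel ring gauge, 62 mm across, 20 mm high, with a bore, lying flat. Origin: centre of its underside, z up its axis. Grip it across the outside.
- cylinder: Loose cylinder square: upright ground steel cylinder with a black cap, 38 mm across, 80 mm high. Origin: centre of its underside, z up its axis.
- loupe: Loose black loupe standing on end, 33 mm across, 36 mm high, among the parts; leave it. Origin: centre of its underside.
- jar: Loose white screw-top jar, 48 mm across, 62 mm high; leave it. Origin: centre of its underside.
- blue_case: Loose small blue case, 37 x 56 x 23 mm; leave it. Origin: centre of its underside.
Mind the look-alikes: they are no part of the job. Leave any green or turquoise look-alike of the cylinder alone.

How it is judged:
On the way:
1. the flange is in the front bay of the lane while the bush is still outside the lane (x of flange in the frame of lane between -0.05 and -0.026 m and y of flange in the frame of lane between -0.012 and 0.012 m and z of flange in the frame of lane between 0 and 0.008 m and angle between flange's own z axis and vertical below 0.1 rad and horizontal distance between bush and lane above 0.1 m), for 0.2 s.
At the end, for the whole second after the job is handed in: Flat and upright, at rest, released: flange within 12 mm of the front bay's middle (x and y), bush 15 mm of the rear bay's, block 12 mm of the board's middle and square to it (0.2 rad), ring on the block, centres within 12 mm, cylinder within 12 mm of the left circle's centre (x of flange in the frame of lane between -0.05 and -0.026 m and y of flange in the frame of lane between -0.012 and 0.012 m and z of flange in the frame of lane between 0 and 0.008 m and angle between each of flange, bush, drilled_block, ring, cylinder's own z axis and vertical below 0.1 rad and x of bush in the frame of lane between 0.023 and 0.053 m and y of bush in the frame of lane between -0.015 and 0.015 m and z of bush in the frame of lane between 0 and 0.008 m and x of drilled_block in the frame of board between -0.012 and 0.012 m and y of drilled_block in the frame of board between -0.012 and 0.012 m and z of drilled_block in the frame of board between 0.002 and 0.01 m and (angle between the x axis of drilled_block and the x axis of board, either way round below 0.2 rad or angle between the x axis of drilled_block and the y axis of board, either way round below 0.2 rad) and x of ring in the frame of board between -0.024 and 0.024 m and y of ring in the frame of board between -0.024 and 0.024 m and z of ring in the frame of board between 0.027 and 0.035 m and horizontal distance between ring and drilled_block below 0.012 m and x of cylinder in the frame of board between -0.012 and 0.012 m and y of cylinder in the frame of board between 0.053 and 0.077 m and z of cylinder in the frame of board between 0.002 and 0.01 m and linear speed of each of flange, bush, drilled_block, ring, cylinder below 0.02 m/s and contact force between each of flange, bush, drilled_block, ring, cylinder and the fingers below 0.05 N); the robot touches nothing.
It fails at once if the loupe is shifted by more than 20 mm or tipped (distance of loupe from where it was at the start of the episode above 0.02 m or angle between loupe's own z axis and vertical above 0.3 rad).
It fails at once if the jar is shifted by more than 20 mm or tipped (distance of jar from where it was at the start of the episode above 0.02 m or angle between jar's own z axis and vertical above 0.3 rad).
It fails at once if the blue case is shifted by more than 20 mm or tipped (distance of blue_case from where it was at the start of the episode above 0.02 m or angle between blue_case's own z axis and vertical above 0.3 rad).
It also fails if it takes over 112 s, if anything falls off the work surface, if the arm or the gripper's body presses on something with over 40 N, if the wrist force passes 120 N, or if a joint passes its speed limit or range.

## Working session

There is one attempt and no reset: what is moved stays moved. The work goes in short steps, each a Python script; the robot and the scene stay as the last script left them, time stands still between calls to the robot, and variables do not carry over. Pictures are saved under pics/ and viewed, at most 14 in all, crops included, and the job is handed in when it is done.

```bash
ls; mkdir -p pics
python3 - <<'E'
from station import ctrl, get_state, vision, ticket, models
import cv2,numpy as np
np.set_printoptions(precision=4,suppress=True)
for n in("side","top"):
    im,d=vision.grab_frame(n); cv2.imwrite(f"pics/{n}0.png",cv2.resize(im,(800,600),interpolation=cv2.INTER_CUBIC)); np.savez(f"{n}0.npz",im=im,d=d)
    i=vision.camera_info(n); print(n,i, 'cam pos',-i["R"].T@i["t"], (d>0).mean())
print(get_state(),ctrl.pinch_z)
E
```

```text
pics
side {'mtx': array([[464.5477,   0.    , 253.3526],
       [  0.    , 464.5477, 192.883 ],
       [  0.    ,   0.    ,   1.    ]]), 'dist_coeffs': array([0.0659, 0.    , 0.    , 0.    , 0.    ]), 'R': array([[ 0.9202,  0.3911, -0.0131],
       [ 0.3212, -0.7739, -0.5458],
       [-0.2236,  0.498 , -0.8378]]), 't': array([-0.5222, -0.0961,  1.6787])} cam pos [ 0.8868 -0.7062  1.3472] 0.995941162109375
top {'mtx': array([[380.5817,   0.    , 259.0303],
       [  0.    , 380.5817, 199.0837],
       [  0.    ,   0.    ,   1.    ]]), 'dist_coeffs': array([-0.0273,  0.    ,  0.    ,  0.    ,  0.    ]), 'R': array([[-0.0139, -0.9999,  0.007 ],
       [-0.9855,  0.0125, -0.1694],
       [ 0.1693, -0.0093, -0.9855]]), 't': array([0.0885, 0.5105, 0.9918])} cam pos [0.3364 0.0913 1.0633] 0.9960428873697916
{'time': 0.1, 'qpos': array([ 1.2955,  0.5082, -0.2376,  1.501 ,  0.1257,  1.1489, -0.1548]), 'qd': array([-0.0002, -0.0018,  0.0005, -0.0009,  0.0012,  0.0004,  0.0005]), 'tau': array([ -0.0046, -62.1846,  -2.1946, -25.021 ,   0.0126,   0.0078,
        -0.    ]), 'tcp_pos': array([ 0.232 , -0.5798,  0.1933]), 'eef_rot': array([-0.0008,  0.9819,  0.1893, -0.0001]), 'contact_force': array([-0.739 ,  0.2353,  0.1571]), 'wrist_torque': array([-0.0183, -0.0206,  0.0155]), 'gripper_force': 0.0, 'width': 0.08556623584589299} -0.0187
```

View pics/side0.png

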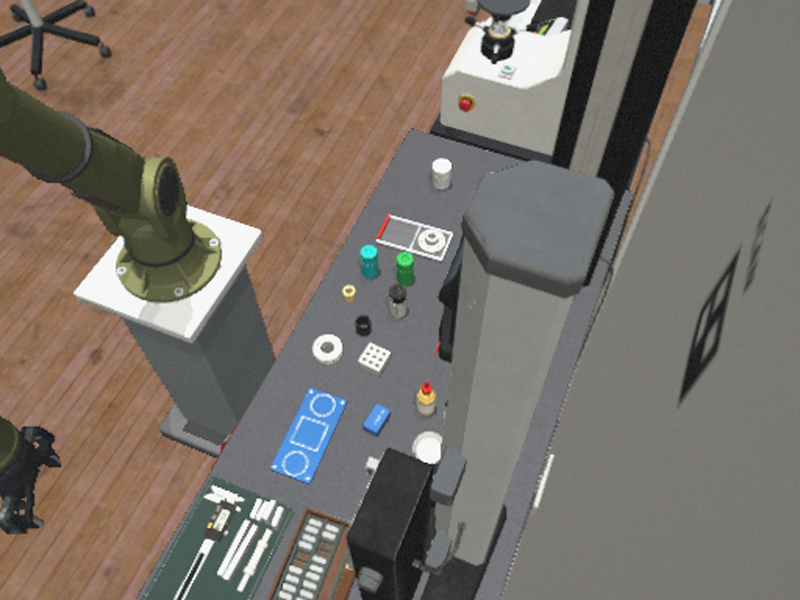

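View pics/top0.png

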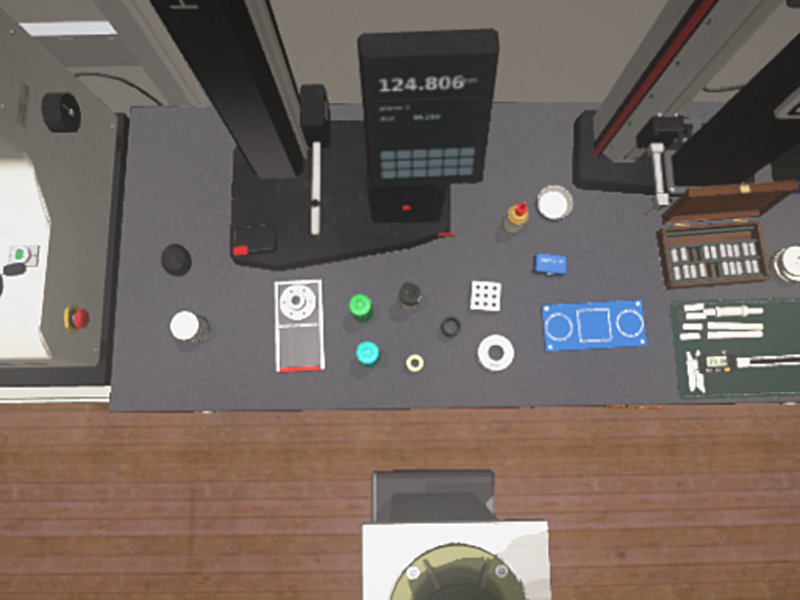

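The side view shows the lane at (415,237) with the flange in its rear bay, the cylinder at (398,302) and its teal and green look-alikes at (370,262) and (405,268). It also shows the bush at (349,293), loupe (363,325), ring (327,348), block (375,357), board (310,435), blue case (377,418) and jar (442,173). In the top view the same things are at: flange (297,301), cylinder (410,295), bush (415,363), loupe (451,326), ring (496,352), block (486,296), board (594,326), jar (186,326).

```bash
cat > h.py <<'E'
from station import ctrl, get_state, vision, ticket, models
import cv2, numpy as np
from scipy.spatial.transform import Rotation as Rn
np.set_printoptions(precision=4,suppress=True)
def ray(cam,px):
    i=vision.camera_info(cam); u=cv2.undistortPoints(np.float64(px).reshape(-1,1,2),i["mtx"],np.float64(i["dist_coeffs"])).reshape(-1,2)
    return -i["R"].T@i["t"], np.c_[u,np.ones(len(u))], i["R"]
def cloud(cam,mask,d):           # world points of the masked pixels, from depth
    r,c=np.nonzero(mask&(d>0)); o,u,R=ray(cam,np.c_[c,r]); return (u*d[r,c][:,None])@R+o
def plane(cam,px,z):             # world points of pixels on the plane z
    o,u,R=ray(cam,px); w=u@R; return o+w*((z-o[2])/w[:,2])[:,None]
E
python3 - <<'E'
from h import *
D={}
for cam in("top","side"):
    im,d=vision.grab_frame(cam)
    for n in "lane board flange bush drilled_block ring cylinder loupe jar blue_case".split():
        for k,m in enumerate(models.masks_of(cam,n)):
            if m["p"]<0.2: continue
            M=m["mask"].astype(bool); P=cloud(cam,M,d); zt=np.percentile(P[:,2],95)
            T=P[P[:,2]>zt-.006]
            c,r=cv2.minEnclosingCircle(np.float32(T[:,:2]))
            print(cam,n,f'{m["p"]:.2f}',np.round(m["point"]),M.sum(),'ztop %.4f'%zt,'z5 %.4f'%np.percentile(P[:,2],5),'topmean',T[:,:2].mean(0),'mec',np.array(c),'%.4f'%r)
            D[f"{cam}_{n}_{k}"]=M
np.savez("masks.npz",**D)
E
```

```text
top lane 0.93 [188. 213.] 1364 ztop 0.0133 z5 0.0009 topmean [0.4857 0.2708] mec [0.4937 0.2721] 0.0877
top board 0.63 [380. 209.] 1966 ztop 0.0087 z5 0.0020 topmean [ 0.4878 -0.2573] mec [ 0.4887 -0.2594] 0.1011
top flange 0.73 [191. 194.] 386 ztop 0.0303 z5 0.0057 topmean [0.5359 0.2731] mec [0.5358 0.274 ] 0.0161
top flange 0.62 [265. 230.] 70 ztop 0.0283 z5 0.0000 topmean [0.4224 0.0659] mec [0.4226 0.0651] 0.0139
top flange 0.55 [122. 209.] 343 ztop 0.0651 z5 0.0191 topmean [0.488  0.4576] mec [0.4888 0.4584] 0.0243
top bush 0.52 [268. 226.] 58 ztop 0.0285 z5 0.0099 topmean [0.4215 0.0648] mec [0.4221 0.0647] 0.0138
top drilled_block 0.55 [313. 191.] 341 ztop 0.0275 z5 0.0003 topmean [ 0.5409 -0.0615] mec [ 0.5406 -0.061 ] 0.0330
top drilled_block 0.22 [192. 193.] 399 ztop 0.0303 z5 0.0057 topmean [0.5359 0.2731] mec [0.5358 0.274 ] 0.0161
top ring 0.69 [317. 220.] 294 ztop 0.0227 z5 0.0107 topmean [ 0.4395 -0.0767] mec [ 0.4396 -0.0749] 0.0307
top cylinder 0.67 [263. 192.] 229 ztop 0.0811 z5 0.0025 topmean [0.5359 0.073 ] mec [0.5361 0.073 ] 0.0186
top cylinder 0.56 [231. 195.]
[... 996 characters left out ...]
pmean [ 0.5455 -0.0647] mec [ 0.5447 -0.0638] 0.0310
side ring 0.83 [212. 222.] 261 ztop 0.0244 z5 0.0028 topmean [ 0.4443 -0.0776] mec [ 0.4443 -0.0774] 0.0320
side cylinder 0.73 [234. 167.] 212 ztop 0.0821 z5 0.0042 topmean [0.4417 0.1436] mec [0.4411 0.1441] 0.0195
side cylinder 0.57 [251. 196.] 195 ztop 0.0821 z5 0.0106 topmean [0.5419 0.0713] mec [0.541  0.0727] 0.0178
side cylinder 0.57 [259. 170.] 202 ztop 0.0825 z5 0.0101 topmean [0.5228 0.1563] mec [0.5221 0.1563] 0.0181
side jar 0.60 [281. 110.] 210 ztop 0.0661 z5 0.0076 topmean [0.4941 0.4568] mec [0.4916 0.4544] 0.0251
side blue_case 0.50 [241. 267.] 225 ztop 0.0255 z5 0.0064 topmean [ 0.6038 -0.1835] mec [ 0.6053 -0.1852] 0.0296
```

Run:
```python
from h import *
D=np.load("masks.npz"); ims={c:np.load(f"{c}0.npz") for c in("top","side")}
def rect(cam,M,z):
    M=M.astype(np.uint8); c=max(cv2.findContours(M,0,1)[0],key=cv2.contourArea).reshape(-1,2)
    P=plane(cam,c,z)[:,:2]; b=cv2.boxPoints(cv2.minAreaRect(np.float32(P*1000)))
    e=[b[1]-b[0],b[2]-b[1]]; L=[np.linalg.norm(x) for x in e]; a=np.degrees(np.arctan2(e[0][1],e[0][0]))
    return b.mean(0),np.array(L),((a+45)%90)-45
for cam in("top","side"):
    hsv=cv2.cvtColor(ims[cam]["im"],cv2.COLOR_BGR2HSV); d=ims[cam]["d"]
    print(cam,'lane',rect(cam,D[cam+"_lane_0"],.010),'board',rect(cam,D[cam+"_board_0"],.006),'block',rect(cam,D[cam+"_drilled_block_0"],.025))
    B=cv2.inRange(hsv,(95,120,60),(125,255,255)); n,l,s,_=cv2.connectedComponentsWithStats(cv2.morphologyEx(B,cv2.MORPH_CLOSE,np.ones((5,5))))
    k=[i for i in range(1,n) if s[i,4]>800]; print(' blue',[rect(cam,l==i,.006) for i in k])
    rh=cv2.inRange(hsv,(0,150,90),(8,255,255))
    P=cloud(cam,np.ones(d.shape,bool),d)
    print(' tall(x<.75):')
    for x in np.arange(.3,.85,.05):
        print('  x%.2f'%x,*['%4d'%(1000*max([p for p in P[(abs(P[:,0]-x)<.025)&(abs(P[:,1]-y)<.025)][:,2]],default=-.001)) for y in np.arange(.5,-.45,-.05)])
print('loupe', plane("top",[[288.6,207]],.036), plane("side",[[363*.64,320*.64]],.036))
```

```text
top lane (array([493.5898, 270.3224], dtype=float32), array([ 86.2194, 161.183 ], dtype=float32), np.float32(2.7106247)) board (array([ 488.2557, -257.8613], dtype=float32), array([191.317 ,  86.0342], dtype=float32), np.float32(3.4032288)) block (array([538.933, -60.214], dtype=float32), array([55.3475, 48.8781], dtype=float32), np.float32(-6.071766))
 blue [(array([ 488.8294, -258.729 ], dtype=float32), array([183.5346,  84.0936], dtype=float32), np.float32(2.326271))]
 tall(x<.75):
  x0.30 -814 -820 -815 -820 -817 -814 -818 -815 -819 -813 -820 -819 -816 -817 -814 -816 -819 -820 -814
  x0.35    5    5    5    4    5    4    6    5    4    5    5    4    5    6    5    5    5    6   15
  x0.40    5    6    5    6   17   18    5   82   29   31    6   22   22    5    5    5    6    5   12
  x0.45   61   66    6    5   14   15    5   83   29   29   37   24   24   10   10   11    9    9   16
  x0.50   67   67    5    7   33   31    4   83   81   82   40   28   28    9   11   12   10   11   45
  x0.55    7    5    5    4   33   33    5   83   82   82    4   30   28    4    9    9    9   
[... 1505 characters left out ...]
0   13   12   13   13   45
  x0.55    8   10   13    8   35   40   76   85   86   82    8   32   33    9   12   13   14   10   36
  x0.60    3   -1    4    6   34   17    5    6    7    8   11    8    6   28   29    6    6    7   33
  x0.65   -1   -1   -1   -1   -1   -1   -1   -1  295  306  303  288   97   72    6    5  183  185   36
  x0.70   -1   -1   -1   -1   -1   -1   -1   -1   -1  323  351  347  118  106   19    9   -1   -1   -1
  x0.75   -1   -1   -1   -1  685  693   -1   -1   -1   -1   -1   -1   -1   16   14   -1  228   44  532
  x0.80   -1   -1   -1   -1   -1  717   -1   -1   -1   -1   -1   -1   -1   -1   -1  906  911  911  908
loupe [[0.4899 0.0012 0.036 ]] [[0.4909 0.0031 0.036 ]]
```

Run:
```python
import numpy as np,cv2
t=np.load("top0.npz")["im"]; s=np.load("side0.npz")["im"]
a=cv2.resize(t[165:245,165:265],(800,600)[0:1]+(640,),interpolation=cv2.INTER_CUBIC)[:600]
a=cv2.resize(t[170:245,165:425],(800,231),interpolation=cv2.INTER_CUBIC)
b=cv2.resize(s[130:310,165:305],(287,369),interpolation=cv2.INTER_CUBIC)
o=np.zeros((600,800,3),np.uint8); o[:231]=a; o[231:,:287]=b; cv2.imwrite("pics/crop.png",o)
```

```text
(no output)
```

View pics/crop.png

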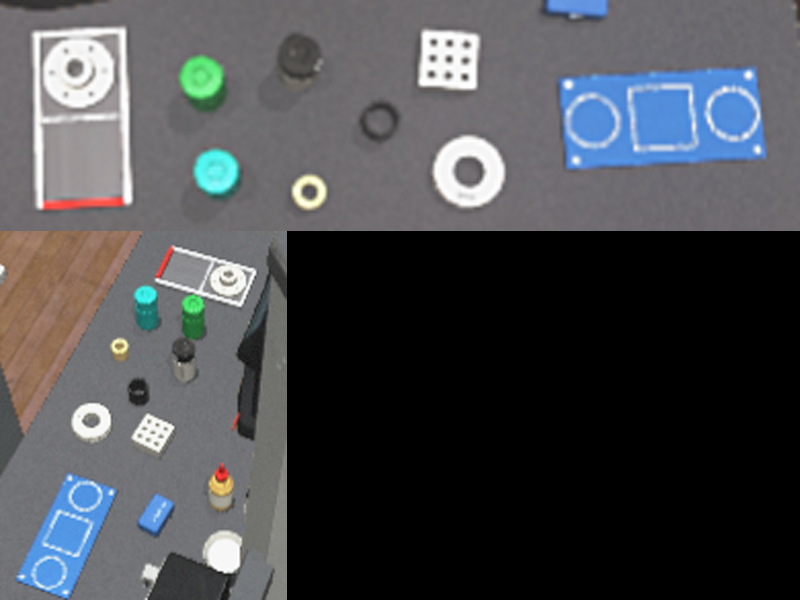

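The enlarged view confirms it. The lane (crop 80,118) has its white line and the flange is in the rear bay. The black-capped steel cylinder is at (300,60) and the black loupe at (379,120). The block at (449,60) is nearly square to the axes, and the board's left circle is at (592,121).

```bash
cat >> h.py <<'E'
LANE=(np.array([.4955,.2696]),np.radians(2.4)); BOARD=(np.array([.4907,-.2591]),np.radians(2.1))
def at(f,x,y):
    c,s=np.cos(f[1]),np.sin(f[1]); return f[0]+[c*x-s*y,s*x+c*y]
def quat(phi):                   # tool down, fingers closing along yaw phi
    y=np.array([np.cos(phi),np.sin(phi),0]); z=np.array([0,0,-1.]); 
    return Rn.from_matrix(np.c_[np.cross(y,z),y,z]).as_quat(scalar_first=True)
def go(xy,z,phi):                # joint move; of the two half turns take the one nearer mid-range of joint 7
    c=[(abs(q[6]),k) for k in(phi,phi+np.pi) if (q:=ctrl.ik([*xy,z],quat(k))) is not None]
    ctrl.movep([*xy,z],quat(min(c)[1]))
def pick(xy,z,phi,force=60,up=.2):
    go(xy,up,phi); ctrl.movel([*xy,z+.04],max_speed=.3); ctrl.movel([*xy,z],max_speed=.1)
    s0=get_state(); ctrl.close_gripper(force); s=get_state()
    print('grip w %.4f f %.1f'%(s["width"],s["gripper_force"]),'F',s0["contact_force"],s["contact_force"],s["tcp_pos"],'t %.1f'%s["time"])
    ctrl.movel([*xy,up],max_speed=.25); s=get_state(); print('lifted w %.4f'%s["width"],s["contact_force"])
def place(xy,z,phi,up=.2):
    go(xy,up,phi); ctrl.movel([*xy,z+.03],max_speed=.3); ctrl.movel([*xy,z],max_speed=.06)
    s=get_state(); print('down w %.4f'%s["width"],s["contact_force"],s["tcp_pos"]); ctrl.ungrasp(); ctrl.movel([*xy,up],max_speed=.3); print('t %.1f'%get_state()["time"])
E
python3 - <<'E'
from h import *
t=np.load("top0.npz"); hsv=cv2.cvtColor(t["im"],cv2.COLOR_BGR2HSV)
for cam in("top","side"):
    t=np.load(cam+"0.npz"); hsv=cv2.cvtColor(t["im"],cv2.COLOR_BGR2HSV); M=np.load("masks.npz")[cam+"_drilled_block_0"].astype(np.uint8)
    B=(cv2.dilate(M,np.ones((5,5)))>0)&(hsv[...,2]>140); B=cv2.morphologyEx(B.astype(np.uint8),cv2.MORPH_CLOSE,np.ones((5,5)))
    c=max(cv2.findContours(B,0,1)[0],key=cv2.contourArea).reshape(-1,2)
    print(cam,'block',cv2.minAreaRect(np.float32(plane(cam,c,.025)[:,:2]*1000)))
print('line',plane("top",[[191,208.3]],.004), 'stop',plane("top",[[191.7,236]],.013))
phi=LANE[1]+np.pi/2
go((.42,-.1),.25,phi); print(get_state()["qpos"],get_state()["time"])
pick((.538,.2738),.014,phi)
im,d=vision.grab_frame("top"); cv2.imwrite("pics/f1.png",cv2.resize(im[120:264,100:292],(800,600),interpolation=cv2.INTER_CUBIC))
E
```

```text
top block ((542.0494995117188, -62.21997833251953), (52.67565155029297, 52.689964294433594), 84.43733978271484)
side block ((543.5667724609375, -62.740028381347656), (54.00459671020508, 53.49293899536133), 83.0493392944336)
line [[0.4945 0.2729 0.004 ]] stop [[0.4161 0.2683 0.013 ]]
[ 1.0382  0.2649 -1.0944  1.8659  0.256   1.1643  1.4654] 3.075
grip w 0.0003 f 0.0 F [0.7146 0.785  0.1262] [0.5259 0.2632 0.7535] [0.538  0.2738 0.014 ] t 6.5
lifted w -0.0005 [ 0.2142  0.176  -0.3393]
```

View pics/f1.png

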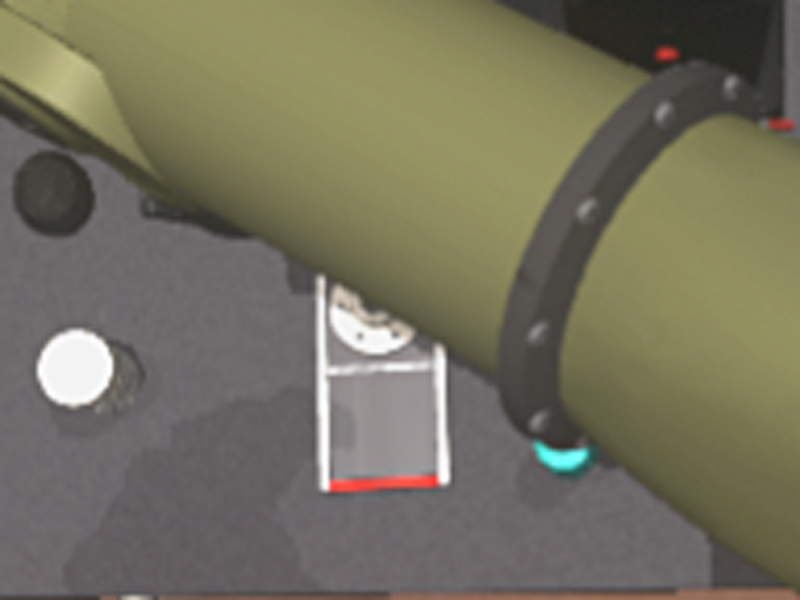

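The flange still sits in the rear bay (disc near crop 375,310) and the gripper closed on nothing. I'll check from the side camera.

Run:
```python
from h import *
im,d=vision.grab_frame("side"); cv2.imwrite("pics/s1.png",cv2.resize(im[40:220,180:420],(800,600),interpolation=cv2.INTER_CUBIC))
s=get_state();print(s["tcp_pos"],s["width"],s["time"])
i=vision.camera_info("side")
print(cv2.projectPoints(s["tcp_pos"].reshape(1,3),cv2.Rodrigues(i["R"])[0],i["t"],i["mtx"],i["dist_coeffs"])[0])
for m in models.masks_of("side","flange")[:2]:
    P=cloud("side",m["mask"],d); z=np.percentile(P[:,2],95); print(m["p"],m["point"],z,P[P[:,2]>z-.006].mean(0),m["mask"].sum())
```

```text
[0.5374 0.273  0.1982] 0.000794116799915487 7.4833
[[[276.6423 118.9006]]]
0.47 [276.9, 152.8] 0.03169590666936103 [0.5401 0.2736 0.0305] 215
```

View pics/s1.png

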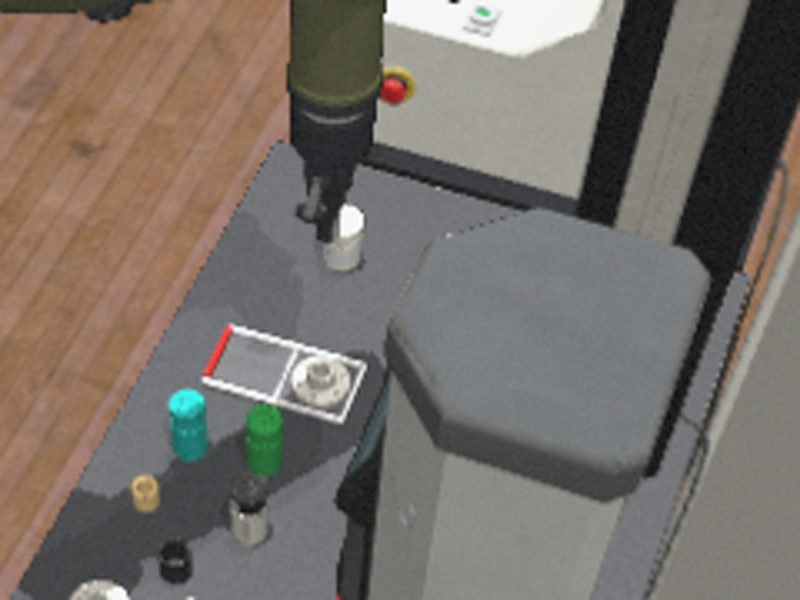

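The side view shows the fingertips ending near crop (328,240). The TCP projects to (322,263), so the real tips look higher than the nominal TCP. I'll measure this with depth.

Run:
```python
from h import *
ctrl.pause(.5)
for op in (0,1):
    if op: ctrl.ungrasp()
    s=get_state(); print(s["tcp_pos"],s["width"],s["eef_rot"])
    for cam in("side","top"):
        im,d=vision.grab_frame(cam); P=cloud(cam,np.ones(d.shape,bool),d)
        Q=P[(abs(P[:,0]-.538)<.08)&(abs(P[:,1]-.2738)<.08)&(P[:,2]>.09)&(P[:,2]<.34)]
        Q=Q[np.argsort(Q[:,2])]; print(cam,len(Q)); print(Q[:24:2])
```

```text
[0.538  0.2738 0.2   ] -0.0001854754873601561 [ 0.     -0.0209  0.9998  0.    ]
side 203
[[0.5318 0.2696 0.2366]
 [0.5459 0.2687 0.2385]
 [0.5369 0.265  0.2432]
 [0.5481 0.271  0.2464]
 [0.5325 0.2671 0.2485]
 [0.5448 0.2617 0.2496]
 [0.5481 0.2706 0.2513]
 [0.5516 0.2702 0.2531]
 [0.5502 0.2826 0.254 ]
 [0.5448 0.2614 0.2545]
 [0.5436 0.2644 0.2556]
 [0.5384 0.2602 0.2576]]
top 43
[[0.5238 0.3167 0.3052]
 [0.523  0.3178 0.3084]
 [0.5235 0.3239 0.3153]
 [0.5232 0.3275 0.3167]
 [0.5229 0.3212 0.3174]
 [0.5219 0.3278 0.3221]
 [0.5234 0.3233 0.3239]
 [0.5233 0.3251 0.3245]
 [0.5213 0.331  0.3248]
 [0.5247 0.3205 0.3269]
 [0.533  0.3347 0.3273]
 [0.5246 0.3223 0.3275]]
[0.538  0.2738 0.2   ] 0.08547434394942292 [-0.     -0.0209  0.9998  0.    ]
side 238
[[0.5366 0.2314 0.2446]
 [0.5317 0.2263 0.2523]
 [0.5373 0.3159 0.2532]
 [0.5511 0.2283 0.2538]
 [0.5364 0.3178 0.2555]
 [0.5427 0.3193 0.2565]
 [0.5434 0.2221 0.257 ]
 [0.5477 0.3241 0.2583]
 [0.5407 0.3154 0.2594]
 [0.5514 0.2355 0.2603]
 [0.5396 0.3181 0.2609]
 [0.5434 0.2217 0.2619]]
top 106
[[0.5274 0.3165 0.2532]
 [0.5244 0.3197 0.257 ]
 [0.524  0.3214 0.2589]
 [0.5249 0.3157 0.264 ]
 [0.524  0.3167 0.2679]
 [0.5255 0.3159 0.2712]
 [0.5245 0.3231 0.2758]
 [0.5236 0.3178 0.2793]
 [0.5246 0.3207 0.2842]
 [0.5235 0.3214 0.2889]
 [0.5222 0.3259 0.2948]
 [0.5216 0.3211 0.2969]]
```

Run:
```python
from h import *
ctrl.close_gripper(40); phi=LANE[1]+np.pi/2; xy=(.47,.368)
go(xy,.1,phi); ctrl.movel([*xy,.0],max_speed=.2); f0=get_state()["contact_force"][2]
z=0
while z>-.06:
    z-=.0015; ctrl.movel([*xy,z],max_speed=.05); s=get_state(); df=s["contact_force"][2]-f0
    if abs(df)>4: break
print(z,s["tcp_pos"],s["contact_force"],f0,s["time"])
ctrl.movel([*xy,.06],max_speed=.3); ctrl.ungrasp()
```

```text
-0.03750000000000001 [ 0.4701  0.3682 -0.037 ] [-1.4584 -0.8435  5.2284] -0.14456129940806506 17.3417
```

Touching the table shows that the real fingertips sit 36 mm behind the nominal TCP. I'll put that offset into the helpers and retry.

```bash
sed -i 's/^def go(xy,z,phi).*/OFF=-.036\n&\n    z=z+OFF/; s/ctrl.movel(\[\*xy,\([a-z+.0-9]*\)\]/ctrl.movel([*xy,\1+OFF]/g' h.py; sed -i 's/up=.2)/up=.17)/' h.py; sed -n '/^OFF/,$p' h.py
python3 - <<'E'
from h import *
phi=LANE[1]+np.pi/2
pick((.538,.2738),.012,phi)
E
```

```text
OFF=-.036
def go(xy,z,phi):                # joint move; of the two half turns take the one nearer mid-range of joint 7
    z=z+OFF
    c=[(abs(q[6]),k) for k in(phi,phi+np.pi) if (q:=ctrl.ik([*xy,z],quat(k))) is not None]
    ctrl.movep([*xy,z],quat(min(c)[1]))
def pick(xy,z,phi,force=60,up=.17):
    go(xy,up,phi); ctrl.movel([*xy,z+.04+OFF],max_speed=.3); ctrl.movel([*xy,z+OFF],max_speed=.1)
    s0=get_state(); ctrl.close_gripper(force); s=get_state()
    print('grip w %.4f f %.1f'%(s["width"],s["gripper_force"]),'F',s0["contact_force"],s["contact_force"],s["tcp_pos"],'t %.1f'%s["time"])
    ctrl.movel([*xy,up+OFF],max_speed=.25); s=get_state(); print('lifted w %.4f'%s["width"],s["contact_force"])
def place(xy,z,phi,up=.17):
    go(xy,up,phi); ctrl.movel([*xy,z+.03+OFF],max_speed=.3); ctrl.movel([*xy,z+OFF],max_speed=.06)
    s=get_state(); print('down w %.4f'%s["width"],s["contact_force"],s["tcp_pos"]); ctrl.ungrasp(); ctrl.movel([*xy,up+OFF],max_speed=.3); print('t %.1f'%get_state()["time"])
grip w 0.0289 f 59.4 F [-0.289   0.9306  0.4942] [-0.4261 -0.3471  6.4304] [ 0.5383  0.274  -0.0233] t 20.9
lifted w 0.0289 [-0.3261 -0.2566 -2.3845]
```

```bash
sed -i 's/\[.4955,.2696\]/[.496,.2705]/' h.py
python3 - <<'E'
from h import *
phi=LANE[1]+np.pi/2
place(at(LANE,-.038,0),.0125,phi)
pick((.425,.065),.008,0.,40)
for cam in("top","side"):
    im,d=vision.grab_frame(cam); cv2.imwrite(f"pics/{cam}2.png",cv2.resize(im[110:260,150:350],(800,600),interpolation=cv2.INTER_CUBIC))
    for m in models.masks_of(cam,"flange")[:2]:
        P=cloud(cam,m["mask"],d); z=np.percentile(P[:,2],95); T=P[P[:,2]>z-.006]; print(cam,m["p"],m["point"],z,cv2.minEnclosingCircle(np.float32(T[:,:2])))
print(at(LANE,-.038,0))
E
```

```text
down w 0.0287 [-1.4223 -2.5452  6.1446] [ 0.4581  0.2684 -0.0233]
t 24.6
grip w 0.0259 f 38.9 F [-0.3234 -0.3154  0.1329] [ 0.1577 -0.3633  6.466 ] [ 0.4252  0.0649 -0.0276] t 27.1
lifted w 0.0258 [-0.0493 -0.1735 -0.8763]
top 0.91 [193.8, 222.9] 0.031235138765639565 ((0.45484066009521484, 0.26713159680366516), 0.015585243701934814)
side 0.48 [255.9, 149.4] 0.0328217098773676 ((0.460162878036499, 0.26826927065849304), 0.016549130901694298)
[0.458  0.2689]
```

View pics/top2.png

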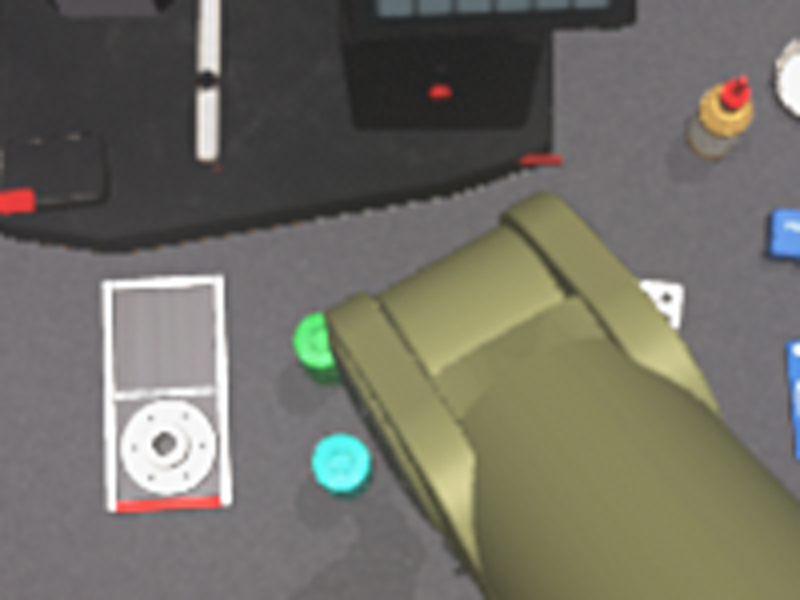

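The flange lies flat in the middle of the front bay (crop 168,447), between the white line at row 393 and the red stop at row 504. The bush is in the gripper.

Run:
```python
from h import *
place(at(LANE,.038,0),.013,LANE[1]+np.pi/2)
pick((.5427,-.0626),.003,np.radians(-6.2+90),60)
im,d=vision.grab_frame("top"); cv2.imwrite("pics/t3.png",cv2.resize(im[150:270,170:330],(800,600),interpolation=cv2.INTER_CUBIC))
place(at(BOARD,0,0),.010,BOARD[1]+np.pi/2)
```

```text
down w 0.0258 [-0.1442 -0.9531 -0.6036] [ 0.5338  0.2718 -0.0234]
t 31.6
grip w 0.0488 f 62.0 F [-0.2496  0.1549  0.2654] [-1.0382 -1.1411  5.006 ] [ 0.5431 -0.0629 -0.0321] t 34.4
lifted w 0.0485 [ 0.5548 -0.1349 -5.3682]
down w 0.0486 [-2.0068  0.787  -1.0984] [ 0.4903 -0.259  -0.0261]
t 39.5
```

View pics/t3.png

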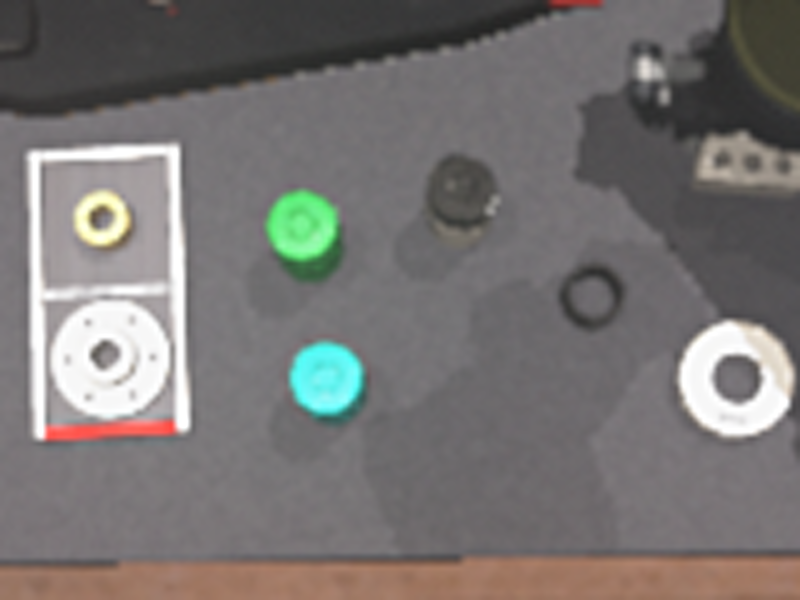

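The bush stands in the rear bay (crop 102,219), and the flange, loupe and look-alikes are undisturbed. The block was lifted level. Next come the ring and the cylinder.

Run:
```python
from h import *
B=[]
for cam in("top","side"):
    im,d=vision.grab_frame(cam)
    hsv=cv2.cvtColor(im,cv2.COLOR_BGR2HSV)
    for m in models.masks_of(cam,"drilled_block")[:2]:
        P=cloud(cam,m["mask"],d); print(cam,m["p"],m["point"],np.percentile(P[:,2],90)); 
        if abs(P[:,1].mean()+.26)<.04:
            c=max(cv2.findContours(m["mask"].astype(np.uint8),0,1)[0],key=cv2.contourArea).reshape(-1,2)
            r=cv2.minAreaRect(np.float32(plane(cam,c,.031)[:,:2]*1000)); print(r); B.append(r[0])
    cv2.imwrite(f"pics/{cam}4.png",cv2.resize(im[160:250,320:440] if cam=="top" else im[235:325,150:270],(800,600),interpolation=cv2.INTER_CUBIC))
pick((.442,-.0765),.0,BOARD[1]+np.pi/2,60)
```

```text
top 0.8 [381.2, 209.1] 0.03220914373006978
((487.4503173828125, -253.32188415527344), (57.957664489746094, 50.15523147583008), 89.20912170410156)
side 0.84 [197.5, 274.5] 0.03242004852507159
((498.23089599609375, -261.9272155761719), (56.69734191894531, 57.95036697387695), 1.5915093421936035)
grip w 0.0580 f 59.8 F [0.0948 0.5369 0.6082] [-2.1371 -1.9344 17.6803] [ 0.4426 -0.0769 -0.0346] t 43.3
lifted w 0.0578 [-0.4644  0.2381 -3.6883]
```

View pics/top4.png

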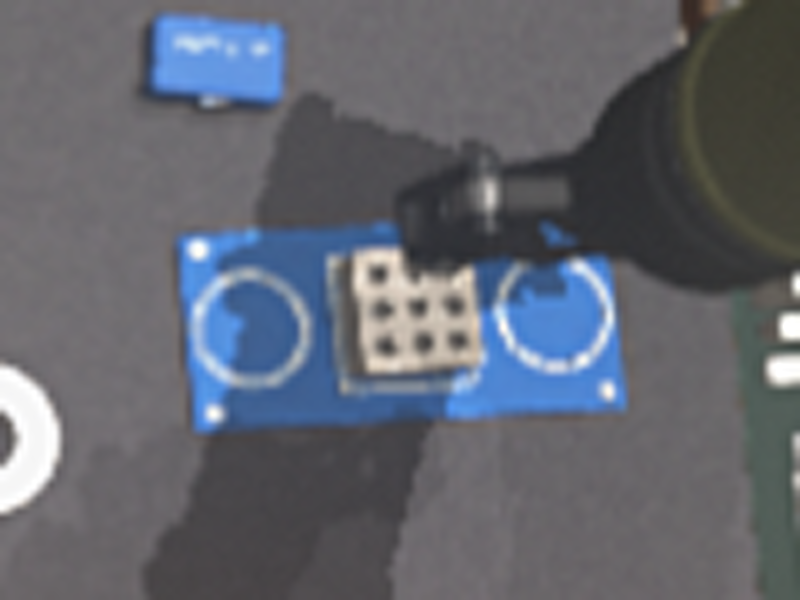

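The block lies square inside the white outline (crop 415,310, shifted by parallax). The blue case is untouched. I'll place the ring and then the cylinder.

Run:
```python
from h import *
place(at(BOARD,0,0),.0335,BOARD[1]+np.pi/2)
pick((.5388,.0722),.040,0.,60,up=.2)
im,d=vision.grab_frame("side"); cv2.imwrite("pics/s5.png",cv2.resize(im[130:310,120:360],(800,600),interpolation=cv2.INTER_CUBIC))
for m in models.masks_of("side","ring")[:2]: P=cloud("side",m["mask"],d); print(m["p"],m["point"],np.percentile(P[:,2],[5,50,95]),cv2.minEnclosingCircle(np.float32(P[P[:,2]>np.percentile(P[:,2],90)-.006][:,:2])))
```

```text
down w 0.0576 [-0.0548 -0.0833 -2.4871] [ 0.4906 -0.2591 -0.0028]
t 47.9
grip w 0.0354 f 59.3 F [ 0.2386 -0.8695  0.6839] [-1.675   0.5248  6.2102] [0.5386 0.0722 0.0046] t 50.8
lifted w 0.0353 [ 0.5472  0.7312 -5.9264]
0.75 [197.3, 272.2] [0.0294 0.0483 0.0531] ((0.49543967843055725, -0.2592245638370514), 0.03139703348278999)
0.39 [197.2, 284.6] [-0.0005  0.005   0.01  ] ((0.4910285472869873, -0.26006993651390076), 0.09743252396583557)
```

View pics/s5.png

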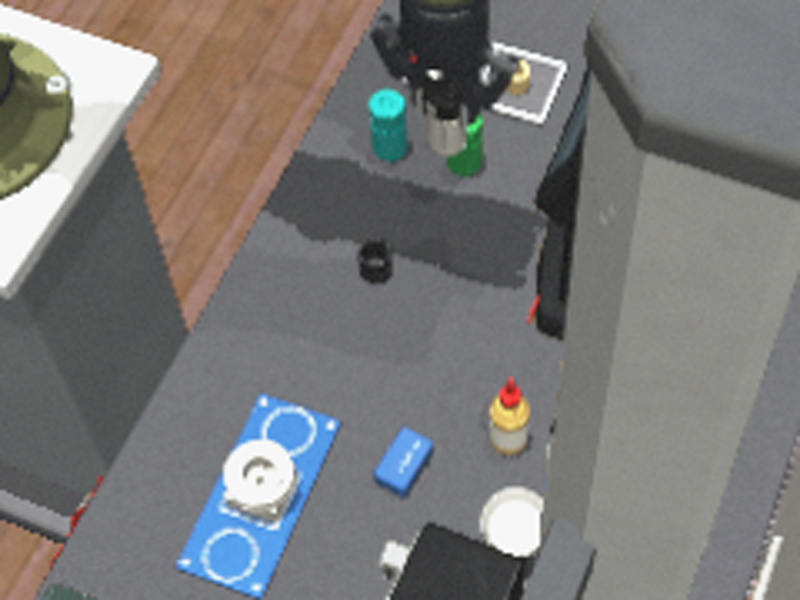

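The ring sits on the block (crop 260,478) and the steel cylinder is in the gripper at (447,135). I'll place it in the near circle at (290,430), which is the left one as seen from the robot.

Run:
```python
from h import *
place(at(BOARD,0,.065),.0475,BOARD[1],up=.2)
go((.42,.1),.25,0.); ctrl.pause(.5)
for cam in("side","top"):
    im,d=vision.grab_frame(cam)
    cv2.imwrite(f"pics/{cam}6.png",cv2.resize(im[110:320,130:410] if cam=="side" else im[130:265,100:440],(800,600 if cam=="side" else 318),interpolation=cv2.INTER_CUBIC))
    for n in("ring","cylinder","bush","flange","drilled_block"):
        for m in models.masks_of(cam,n)[:3]:
            if m["p"]<.4: continue
            P=cloud(cam,m["mask"],d); z=np.percentile(P[:,2],95); c,r=cv2.minEnclosingCircle(np.float32(P[P[:,2]>z-.006][:,:2])); print(cam,n,'%.2f'%m["p"],'z %.4f'%z,np.array(c),'%.4f'%r)
print('want cyl',at(BOARD,0,.065),'blk',at(BOARD,0,0),'bush',at(LANE,.038,0),'fl',at(LANE,-.038,0),get_state()["time"])
```

```text
down w 0.0356 [ 0.4798 -0.4975 -5.5327] [ 0.4882 -0.1942  0.0113]
t 55.1
side ring 0.68 z 0.0536 [ 0.496  -0.2582] 0.0314
side cylinder 0.73 z 0.0820 [0.4425 0.1456] 0.0188
side cylinder 0.67 z 0.0883 [ 0.49   -0.1917] 0.0181
side cylinder 0.66 z 0.0814 [0.5219 0.159 ] 0.0195
side bush 0.47 z 0.0333 [0.5346 0.2731] 0.0148
side flange 0.58 z 0.0314 [0.4589 0.2687] 0.0185
side drilled_block 0.57 z 0.0335 [ 0.5037 -0.2657] 0.0230
top ring 0.70 z 0.0537 [ 0.4908 -0.2571] 0.0316
top cylinder 0.77 z 0.0865 [ 0.4863 -0.1904] 0.0190
top bush 0.41 z 0.0323 [0.5316 0.2702] 0.0124
top flange 0.77 z 0.0314 [0.4554 0.2675] 0.0157
top drilled_block 0.64 z 0.0333 [ 0.4833 -0.25  ] 0.0249
want cyl [ 0.4883 -0.1941] blk [ 0.4907 -0.2591] bush [0.534  0.2721] fl [0.458  0.2689] 57.4
```

View pics/side6.png

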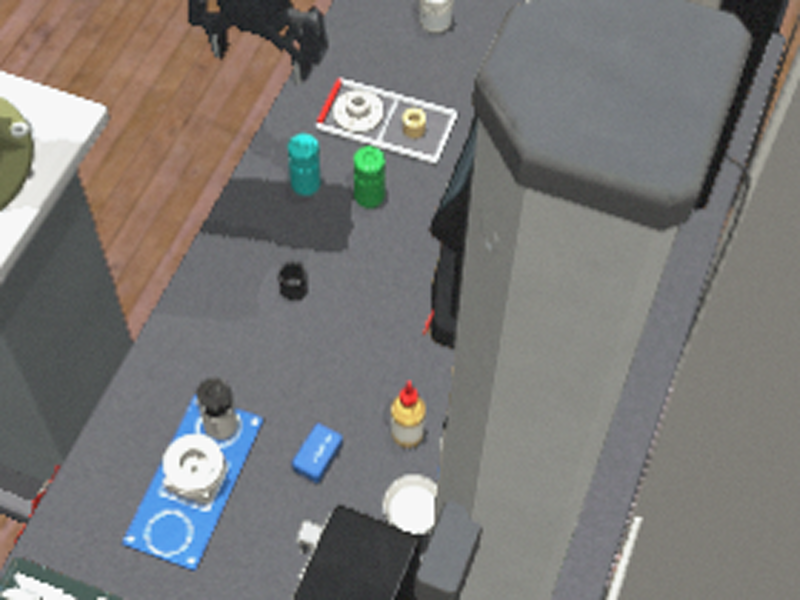

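View pics/top6.png

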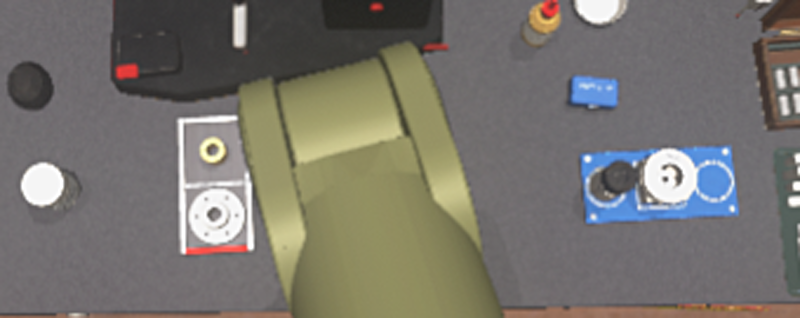

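Both views show every part where it should be. The flange (side crop 357,108) and bush (413,122) are in the lane. The ring is on the block (193,465), and the cylinder stands in the left circle (217,405). By measurement all are within about 4 mm, so I'm handing in.

```bash
python3 -c "
from station import ticket
print(ticket.close_job())"
```

```text
the job is handed in; nothing more can be done
None
```

The job is handed in at about 57 s of the 112 s: flange, bush, block, ring and cylinder are all placed, each within about 4 mm by the final camera check where that check could measure it (the block's own position is judged from the pictures), and the loupe, jar, blue case and look-alikes look undisturbed; the verdict wasn't reported back.

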